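Scoop the full-size graining balls out of the worn ones

ROBOT

A 6-joint arm with a two-finger parallel gripper is mounted at the origin on the work surface. World frame = base frame: x ahead of the robot, y to its left, z up, the work surface at z = 0. Lengths are in m, angles in degrees, forces in N, time in s.
With the tool pointing down it reaches from about 0.25 to 0.725 m from the base axis. Payload 9.7 kg.
Tool frame: the origin (TCP) lies at the very end of the fingers, on their centre line; the grasp point (between the pads) lies 19 mm behind it; z points along the fingers, y is the line along which they close (so a half turn about z gives the same grasp; the last joint's range is limited). The gripper opens to 85 mm and grips with 20 to 120 N. Pads are 22 mm wide; open, the fingers measure 114 mm over their backs; the gripper's body (76 mm by 85 mm) begins 54 mm behind the grasp point. The pads swing forward as they close: fully open they stand 13 mm farther back than shut.
Start: joints at [-63.541, 4.979, 10.078, 95.1, 0, 90], TCP at [0.245, -0.492, 0.231] pointing down, gripper open.
Joint ranges: [-179.16, 179.16], [-48.56, 103.87], [-65.8, 70.77], [-126.05, 130.52], [-82.76, 87.17], [-180, 180]. Speed limits (degrees/s): [127.2, 127.2, 147.25, 180, 180, 180].

INTERFACE

Orientations are given as [roll, pitch, yaw] about the fixed x, y, z axes, in that order (R = Rz(yaw) Ry(pitch) Rx(roll)).
In Python, from workcell import telemetry, optics, workorder gives the robot as it stands.
- The arm moves only by the shell command python3 -m handwheel 'ROWS' [FORCE]. ROWS is JSON, a list of rows, each an object of numbers: "tx", "ty", "tz": the shift along the tool's x, y, z in m; "ax", "ay", "az": the turn, a rotation vector about the tool's x, y, z in degrees; "jaw": the gripper command: -1 is shut, 1 is fully open, values between are in proportion. A call has exactly 10 rows; each row shifts and turns the commanded pose from where the row before left it, along the tool's axes as they then stand; what a row does not reach is not made up. A row lasts 1/8 s, in which the tool goes at most 62.5 mm and 10.7 degrees, less where a joint would pass 70% of its speed; a pose out of reach is approached as far as the arm can. A call is refused whole if a number of a shift passes 0.0625 or a number of a turn 10.7, either way. A call with a gripper value outside its range is refused whole. The fingers move at their own pace and stop on an object; FORCE is the grip in N (left out, the last holds). Time passes only in rows, so rows that do not move let the fingers close, or fill a call up. It gives the time, the measured TCP pose, the force, the opening and the grip force at its end, in the units of the state.
- telemetry.get_obs(): the state, without advancing time (a new reading comes with each control period).
- optics.camera(name): name is "scene" or "top" or "wrist"; returns a dict with "color" (420x560x3 uint8, red, green, blue), "K" (3x3 intrinsics, pixels), "extrinsics" (4x4, takes a point from camera to world coordinates); the wrist camera has in their place "mount" (4x4, takes a point from camera to tool coordinates, whose origin is the TCP and whose axes are the flange's). Camera axes: x right, y down, z forward; pixel columns grow to the right and rows downward; lengths in m; the calibration is good to about 2 mm. A picture is of the moment at which its call begins: read the wrist's pose just before it. There is no depth.
- workorder.job_done(): hands the job in; it is judged then, once.
The state is a dict: "time": time; "q": joint angles; "qd": joint speeds; "joint_efforts": joint torques, N m; "ee_pos": TCP position; "tcp_rot": TCP orientation; "wrist_force": force on the tool from outside, world axes, zero at the start; "torque": the same for the moment, N m; "opening": finger opening in m; "grasp_force": force on a finger pad.
Only numpy, scipy, OpenCV 4.12 (cv2) and the standard library are available. Lean on these libraries where they do the work, as an engineer would, in place of code of your own. Each camera call takes 0.05 s, during which the arm holds its last target. There are 200 camera calls.

TASK

Take the slotted scoop from the black mat and with it scoop the four full-size steel balls out of the white tray, letting the five worn, undersized ones drop back through the slots into the tray. Tip the four big balls out into the plywood box, then stand the scoop back upright on the black mat and let go. Do not touch the balls with the gripper, and leave the wooden blocks and the burin where they lie.

Things in the scene. Friction and masses are not known exactly. Their poses are not given: they have to be found in the camera images.
- scoop: loose slotted steel wire scoop with a wooden grip above it, 180 to 290 g, standing upright on the mat. Six straight 3 mm wire tines along x, flat on the ground, 22 mm apart (19 mm gaps: worn balls drop through, full-size ones do not), y from -55 to +55 mm. Overall x -40 to +42 mm, 115 mm wide. Origin on the ground below the grip's middle; z up; the open nose is the -x end
- scoop_grip (a point): centre of the scoop's wooden grip, 96 mm above the scoop's origin: a bar along the scoop's x, 80 mm long, 20 mm wide in y, 22 mm high, right above the tines and the mass centre; only two thin struts at its rear end (+x) join it to the back
- scoop_tip (a point): middle of the scoop's open nose, on the ground at the tine tips, 40 mm to -x of the scoop's origin; at the start the nose faces the robot's side
- scoop_heel (a point): foot of the scoop's barred back, on the ground, 35 mm to +x of the scoop's origin; the tines bend up here to 30 mm high; a level side wire, 25 mm up, guards each side from here to 20 mm behind the tips. Balls stay in when the nose is tilted up, and roll out over the tips when it is tilted well down
- tray: fixed white plastic tray, open on top, 244 mm (x) by 134 mm (y) by 35 mm high outside, walls and floor 5 mm thick, so 234 by 124 mm inside: the scoop fits across it with 4 mm to spare each side. Origin at the centre of its underside. Its -x end is the one near the robot; the half at its +x end starts empty
- box: fixed plywood box, open on top, 150 mm (x) by 170 mm (y) by 50 mm high outside, walls and floor 6 mm thick; origin at the centre of its underside
- mat: fixed black rubber mat, 200 by 200 by 3 mm; origin at the centre of its underside. The scoop stands on it at the start, the box is on the other side of the tray
- block_a: loose light boxwood block, 50 by 70 by 23 mm, lying at the far left; bystander; origin at the centre of its underside
- block_b: loose brown boxwood block, 45 by 60 by 23 mm, lying left of the far end of the tray; bystander; origin at the centre of its underside
- burin: engraver's burin with a dark mushroom handle, about 120 mm long, 40 mm high, lying right of the far end of the tray; bystander; origin under its shaft
- ball1: full-size steel graining ball, 26 mm in diameter, 72 g; origin at its centre; its axes mean nothing. It starts on the floor of the tray, in the half of the tray at the tray's -x end, and all nine balls are the same slippery polished steel, told apart only by size
- ball2: full-size steel graining ball, 26 mm in diameter, 72 g; origin at its centre; its axes mean nothing. It starts on the floor of the tray, in the half of the tray at the tray's -x end, and all nine balls are the same slippery polished steel, told apart only by size
- ball3: full-size steel graining ball, 26 mm in diameter, 72 g; origin at its centre; its axes mean nothing. It starts on the floor of the tray, in the half of the tray at the tray's -x end, and all nine balls are the same slippery polished steel, told apart only by size
- ball4: full-size steel graining ball, 26 mm in diameter, 72 g; origin at its centre; its axes mean nothing. It starts on the floor of the tray, in the half of the tray at the tray's -x end, and all nine balls are the same slippery polished steel, told apart only by size
- worn1: worn, undersized steel graining ball, 15 mm in diameter, 14 g; origin at its centre; its axes mean nothing. It starts on the floor of the tray, in the half of the tray at the tray's -x end, and all nine balls are the same slippery polished steel, told apart only by size
- worn2: worn, undersized steel graining ball, 15 mm in diameter, 14 g; origin at its centre; its axes mean nothing. It starts on the floor of the tray, in the half of the tray at the tray's -x end, and all nine balls are the same slippery polished steel, told apart only by size
- worn3: worn, undersized steel graining ball, 15 mm in diameter, 14 g; origin at its centre; its axes mean nothing. It starts on the floor of the tray, in the half of the tray at the tray's -x end, and all nine balls are the same slippery polished steel, told apart only by size
- worn4: worn, undersized steel graining ball, 15 mm in diameter, 14 g; origin at its centre; its axes mean nothing. It starts on the floor of the tray, in the half of the tray at the tray's -x end, and all nine balls are the same slippery polished steel, told apart only by size
- worn5: worn, undersized steel graining ball, 15 mm in diameter, 14 g; origin at its centre; its axes mean nothing. It starts on the floor of the tray, in the half of the tray at the tray's -x end, and all nine balls are the same slippery polished steel, told apart only by size
Not all that is in view belongs to the job. Of the things like the scoop, leave any that is red; of the rest the larger one is meant.

How it is judged:
By the outcome, as a careful person would: the job done as asked, in the order asked, and still so for the second after the job is handed in, with the robot touching nothing.
It also fails if it takes over 72 s, if anything falls off the work surface, if the arm or the gripper's body presses on something with over 40 N, if the wrist force passes 120 N, or if a joint passes its speed limit or range.

## Working session

There is one attempt and no reset: what is moved stays moved. The work goes in short steps, Python scripts to look and compute and a shell command to move; the robot and the scene stay as the last step left them, time stands still between calls to the robot, and variables do not carry over. Pictures are saved under pics/ and viewed, at most 10 in all, crops included, and the job is handed in when it is done.

```bash
mkdir -p pics; ls
python3 - <<'E'
from workcell import telemetry, optics
import cv2,numpy as np
o=telemetry.get_obs();print(o)
for n in("scene","top","wrist"):
    c=optics.camera(n);cv2.imwrite(f"pics/{n}0.png",c["color"][:,:,::-1]);np.savez(f"pics/{n}0.npz",**c)
    print(n,c["K"].round(1).tolist(),np.round(c.get("extrinsics",c.get("mount")),4).tolist())
a=cv2.imread("pics/top0.png");b=cv2.imread("pics/scene0.png")
cv2.imwrite("pics/t0.png",cv2.resize(a,(800,600),interpolation=cv2.INTER_CUBIC))
cv2.imwrite("pics/s0.png",cv2.resize(b,(800,600),interpolation=cv2.INTER_CUBIC))
E
```

```text
pics
{'time': 0.0, 'q': array([-6.35419873e+01,  5.01234869e+00,  1.00348692e+01,  9.51017511e+01,
        1.26156501e-03,  8.99984555e+01]), 'qd': array([-0.00239514,  0.02212853,  0.12808182, -0.0182638 , -0.05914924,
       -0.13491894]), 'joint_efforts': array([-4.16048329e-05, -5.20384669e+01,  4.64803791e+01,  1.63753977e-02,
       -8.20728906e-05, -4.88488482e-06]), 'ee_pos': array([ 0.24494592, -0.49217435,  0.23057483]), 'tcp_rot': array([-1.79920769e+02, -1.26369956e-03,  2.64595554e+01]), 'wrist_force': array([0.75286816, 0.19877488, 0.30564569]), 'torque': array([ 0.0293136 ,  0.03374961, -0.02452426]), 'grasp_force': 0.0, 'opening': 0.08516748601772417}
scene [[511.4, 0.0, 276.5], [0.0, 511.4, 204.6], [0.0, 0.0, 1.0]] [[0.3008, 0.6198, -0.7248, 1.2774], [0.9537, -0.1927, 0.231, -0.2215], [0.0035, -0.7607, -0.6491, 0.7685], [0.0, 0.0, 0.0, 1.0]]
top [[488.8, 0.0, 279.0], [0.0, 488.8, 213.2], [0.0, 0.0, 1.0]] [[-0.0207, -0.9966, 0.0798, 0.4726], [-0.9993, 0.0182, -0.0327, 0.0201], [0.0311, -0.0804, -0.9963, 1.0801], [0.0, 0.0, 0.0, 1.0]]
wrist [[323.5, 0.0, 276.1], [0.0, 323.5, 209.9], [0.0, 0.0, 1.0]] [[-0.0015, -0.9499, -0.3125, 0.0811], [1.0, -0.0016, 0.0001, 0.0006], [-0.0005, -0.3125, 0.9499, -0.1442], [0.0, 0.0, 0.0, 1.0]]
```

View pics/t0.png

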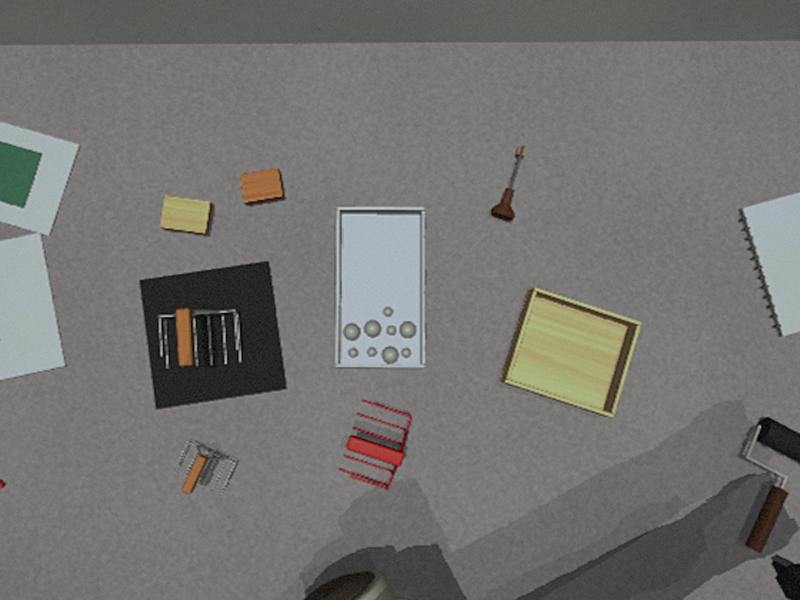

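View pics/s0.png

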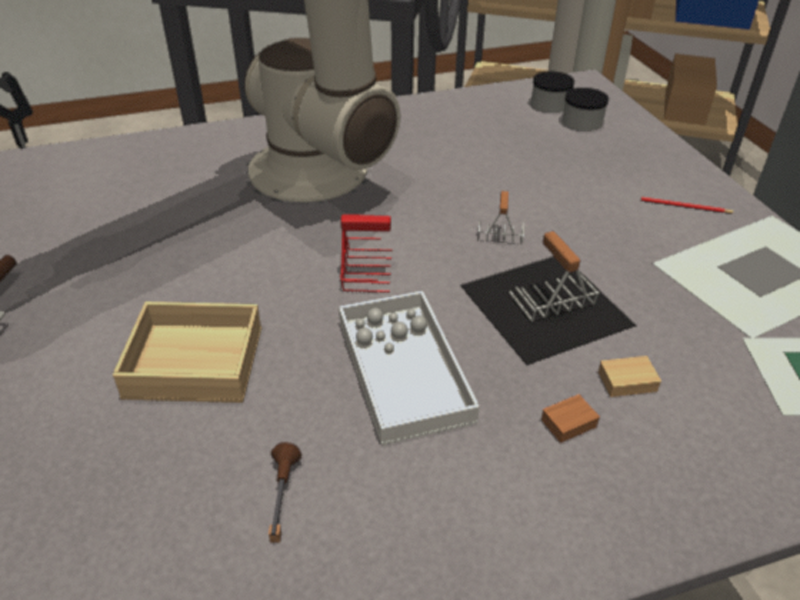

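The top view (800x600 scale) shows three scoop-like things:
- The red one is at (378,447), so it is excluded.
- A small one with an orange grip is at (207,467).
- The larger one with an orange grip stands on the black mat at (203,337). It is not red and is the larger of the two left, so it is the one meant.

The tray is at (380,287) with its balls at the near end, and the box is at (572,352).

```bash
cat > h.py <<'E'
import numpy as np,cv2
def ray(K,E,uv):
    d=np.linalg.inv(K)@np.array([uv[0],uv[1],1.]);return E[:3,3],E[:3,:3]@d
def plane(K,E,uv,z):
    o,d=ray(K,E,uv);return o+d*(z-o[2])/d[2]
def tri(r1,r2):
    A=[];b=[]
    M=np.zeros((3,3));v=np.zeros(3)
    for o,d in(r1,r2):
        d=d/np.linalg.norm(d);P=np.eye(3)-np.outer(d,d);M+=P;v+=P@o
    return np.linalg.solve(M,v)
def big(mask,roi):
    m=np.zeros_like(mask);x0,y0,x1,y1=roi;m[y0:y1,x0:x1]=mask[y0:y1,x0:x1]
    c,_=cv2.findContours(m,cv2.RETR_EXTERNAL,cv2.CHAIN_APPROX_NONE);return max(c,key=cv2.contourArea)
E
python3 - <<'E'
from h import *
T=np.load("pics/top0.npz");S=np.load("pics/scene0.npz")
hs=lambda c:cv2.cvtColor(c,cv2.COLOR_RGB2HSV)
t=hs(T["color"]);s=hs(S["color"])
def rect(m,roi,z,n,I=T):
    c=big(m,roi);r=cv2.boxPoints(cv2.minAreaRect(c));p=np.array([plane(I["K"],I["extrinsics"],q,z)[:2] for q in r])
    e=p[1]-p[0];f=p[2]-p[1]
    print(n,"ctr",p.mean(0).round(4),"len",np.linalg.norm(e).round(4),np.linalg.norm(f).round(4),"ang",np.degrees(np.arctan2(e[1],e[0])).round(2),np.degrees(np.arctan2(f[1],f[0])).round(2),"px",r.round().tolist());return c
og=lambda h:cv2.inRange(h,(5,110,60),(18,255,255))
roiT=(int(155*.7),int(290*.7),int(250*.7),int(380*.7))
cg=rect(og(t),roiT,.107+.003,"grip top")
roiS=(370,155,410,195)
cs=rect(og(s),roiS,.1,"grip scene",S)
m=lambda c:(lambda k:(k['m10']/k['m00'],k['m01']/k['m00']))(cv2.moments(c))
print("tri grip",tri(ray(T["K"],T["extrinsics"],m(cg)),ray(S["K"],S["extrinsics"],m(cs))))
blk=cv2.inRange(t,(0,0,0),(180,255,55));blk=cv2.morphologyEx(blk,cv2.MORPH_CLOSE,np.ones((25,25)))
rect(blk,(90,175,210,295),.003,"mat")
tr=cv2.inRange(t,(85,8,120),(125,80,255));tr=cv2.morphologyEx(tr,cv2.MORPH_CLOSE,np.ones((9,9)))
rect(tr,(225,138,305,265),.035,"tray")
bx=cv2.inRange(t,(18,60,60),(32,255,255));bx=cv2.morphologyEx(bx,cv2.MORPH_CLOSE,np.ones((9,9)))
rect(bx,(340,190,460,300),.05,"box")
g=cv2.medianBlur(cv2.cvtColor(T["color"],cv2.COLOR_RGB2GRAY),3)
a=cv2.resize(T["color"][195:275,95:305,::-1],None,fx=3.8,fy=3.8,interpolation=cv2.INTER_CUBIC)
b=cv2.resize(T["color"][270:360,115:205,::-1],None,fx=3,fy=3,interpolation=cv2.INTER_CUBIC)
out=np.zeros((a.shape[0]+b.shape[0],a.shape[1],3),np.uint8);out[:a.shape[0]]=a;out[a.shape[0]:,:b.shape[1]]=b
sc=cv2.resize(S["color"][150:240,310:430,::-1],None,fx=3,fy=3,interpolation=cv2.INTER_CUBIC)
out[a.shape[0]:,300:300+sc.shape[1]]=sc;cv2.imwrite("pics/crop1.png",out);print(out.shape)
E
```

```text
grip top ctr [0.5125 0.2853] len 0.0204 0.0792 ang -87.83 -176.68 px [[122.0, 215.0], [133.0, 215.0], [135.0, 255.0], [124.0, 256.0]]
grip scene ctr [0.5118 0.2846] len 0.0377 0.0937 ang 123.58 2.42 px [[377.0, 167.0], [386.0, 160.0], [408.0, 184.0], [399.0, 192.0]]
tri grip [0.51199831 0.28754364 0.09818092]
mat ctr [0.5211 0.2716] len 0.2005 0.2039 ang -82.83 -172.48 px [[96.0, 194.0], [187.0, 181.0], [200.0, 273.0], [109.0, 285.0]]
tray ctr [0.5864 0.0142] len 0.1366 0.2425 ang -90.79 178.64 px [[234.0, 144.0], [297.0, 144.0], [297.0, 256.0], [234.0, 256.0]]
box ctr [ 0.4816 -0.2677] len 0.1496 0.181 ang -20.39 -109.52 px [[348.0, 266.0], [370.0, 199.0], [451.0, 226.0], [429.0, 292.0]]
(574, 798, 3)
```

View pics/crop1.png

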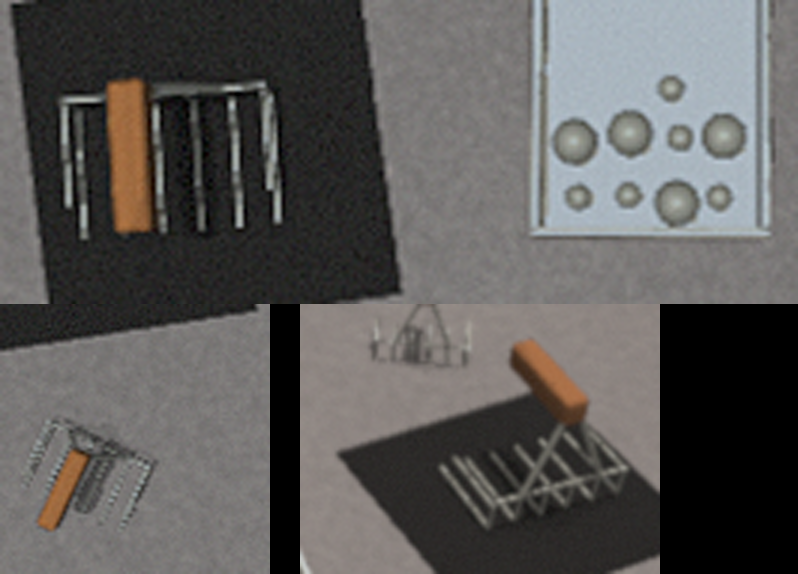

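The enlarged crop confirms it. The scoop on the mat has an orange-brown grip at crop (130,155) and tines running down to y≈235. The small one at crop (75,490) is clearly smaller, and the third is red. The nine balls are at the tray's near end, four of them big at (575,142), (630,132), (723,136) and (677,202). Next I'll move to hover over the grip.

```bash
python3 -m handwheel '[{"az":7.8,"jaw":1},{"az":7.8,"jaw":1},{"az":7.8,"jaw":1},{"tx":0.022,"ty":-0.0545,"jaw":1},{"tx":0.022,"ty":-0.0545,"jaw":1},{"tx":0.022,"ty":-0.0545,"jaw":1},{"tx":0.022,"ty":-0.0545,"jaw":1},{"tx":0.022,"ty":-0.0545,"jaw":1},{"tx":0.022,"ty":-0.0545,"jaw":1},{"tx":0.022,"ty":-0.0545,"jaw":1}]' 80
python3 -m handwheel '[{"tx":0.022,"ty":-0.0545,"jaw":1},{"tx":0.022,"ty":-0.0545,"jaw":1},{"tx":0.022,"ty":-0.0545,"jaw":1},{"tx":0.022,"ty":-0.0545,"jaw":1},{"tx":0.022,"ty":-0.0545,"jaw":1},{"tx":0.022,"ty":-0.0545,"jaw":1},{"tx":0.022,"ty":-0.0545,"jaw":1},{"jaw":1},{"jaw":1},{"jaw":1}]'
cat >> h.py <<'E'
from scipy.spatial.transform import Rotation as Ro
def wE(o,c):
    M=np.eye(4);M[:3,:3]=Ro.from_euler("xyz",o["tcp_rot"],degrees=True).as_matrix();M[:3,3]=o["ee_pos"];return M@c["mount"]
def snap(n,name="wrist"):
    from workcell import telemetry,optics
    o=telemetry.get_obs();c=optics.camera(name);E=wE(o,c) if name=="wrist" else c["extrinsics"]
    np.savez(f"pics/{n}.npz",color=c["color"],K=c["K"],E=E)
    cv2.imwrite(f"pics/{n}.png",c["color"][:,:,::-1]);return o,c["color"],c["K"],E
E
python3 - <<'E'
from h import *
o,im,K,E=snap("w1");h=cv2.cvtColor(im,cv2.COLOR_RGB2HSV)
m=cv2.inRange(h,(5,110,50),(18,255,255))
c,_=cv2.findContours(m,cv2.RETR_EXTERNAL,cv2.CHAIN_APPROX_NONE)
print(o["ee_pos"],o["tcp_rot"])
for k in sorted(c,key=cv2.contourArea)[-3:]:
    r=cv2.boxPoints(cv2.minAreaRect(k));p=np.array([plane(K,E,q,.108)[:2] for q in r]);print(cv2.contourArea(k),r.round().tolist(),p.mean(0),p.round(4).tolist())
E
```

```text
[ 0.24496613 -0.49223395  0.23073014] [-1.79939649e+02 -4.91156917e-04  2.64556664e+01]
255.5 [[501.0, 334.0], [542.0, 287.0], [546.0, 291.0], [505.0, 338.0]] [ 0.25140735 -0.75661904] [[0.2223, -0.7528], [0.2821, -0.7535], [0.2807, -0.7602], [0.2205, -0.7599]]
922.0 [[509.0, 336.0], [534.0, 310.0], [584.0, 359.0], [559.0, 385.0]] [ 0.22867088 -0.80687565] [[0.2236, -0.7627], [0.2584, -0.7651], [0.2351, -0.8498], [0.1975, -0.8499]]
1188.0 [[281.0, 238.0], [357.0, 191.0], [366.0, 207.0], [291.0, 254.0]] [ 0.24649967 -0.53810164] [[0.2175, -0.5117], [0.2846, -0.5499], [0.2763, -0.5645], [0.2077, -0.5264]]$[0]: bad value
$[0]: bad value
```

View pics/w1.png

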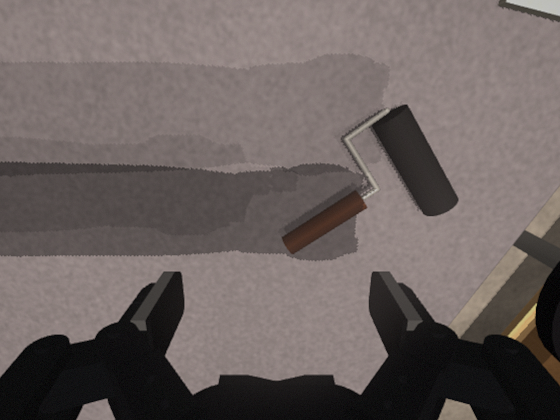

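The moves were refused, probably because every row needs all seven keys, so the arm is still at its start pose. The picture shows the ink roller near (350,190) and the fingers at the bottom. I'll resend with full rows.

```bash
python3 -m handwheel '[{"tx":0,"ty":0,"tz":0,"ax":0,"ay":0,"az":7.8,"jaw":1},{"tx":0,"ty":0,"tz":0,"ax":0,"ay":0,"az":7.8,"jaw":1},{"tx":0,"ty":0,"tz":0,"ax":0,"ay":0,"az":7.8,"jaw":1},{"tx":0.022,"ty":-0.0545,"tz":0,"ax":0,"ay":0,"az":0,"jaw":1},{"tx":0.022,"ty":-0.0545,"tz":0,"ax":0,"ay":0,"az":0,"jaw":1},{"tx":0.022,"ty":-0.0545,"tz":0,"ax":0,"ay":0,"az":0,"jaw":1},{"tx":0.022,"ty":-0.0545,"tz":0,"ax":0,"ay":0,"az":0,"jaw":1},{"tx":0.022,"ty":-0.0545,"tz":0,"ax":0,"ay":0,"az":0,"jaw":1},{"tx":0.022,"ty":-0.0545,"tz":0,"ax":0,"ay":0,"az":0,"jaw":1},{"tx":0.022,"ty":-0.0545,"tz":0,"ax":0,"ay":0,"az":0,"jaw":1}]' 80 &&
python3 -m handwheel '[{"tx":0.022,"ty":-0.0545,"tz":0,"ax":0,"ay":0,"az":0,"jaw":1},{"tx":0.022,"ty":-0.0545,"tz":0,"ax":0,"ay":0,"az":0,"jaw":1},{"tx":0.022,"ty":-0.0545,"tz":0,"ax":0,"ay":0,"az":0,"jaw":1},{"tx":0.022,"ty":-0.0545,"tz":0,"ax":0,"ay":0,"az":0,"jaw":1},{"tx":0.022,"ty":-0.0545,"tz":0,"ax":0,"ay":0,"az":0,"jaw":1},{"tx":0.022,"ty":-0.0545,"tz":0,"ax":0,"ay":0,"az":0,"jaw":1},{"tx":0.022,"ty":-0.0545,"tz":0,"ax":0,"ay":0,"az":0,"jaw":1},{"tx":0,"ty":0,"tz":0,"ax":0,"ay":0,"az":0,"jaw":1},{"tx":0,"ty":0,"tz":0,"ax":0,"ay":0,"az":0,"jaw":1},{"tx":0,"ty":0,"tz":0,"ax":0,"ay":0,"az":0,"jaw":1}]'
python3 - <<'E'
from h import *
o,im,K,E=snap("w2");h=cv2.cvtColor(im,cv2.COLOR_RGB2HSV)
m=cv2.inRange(h,(5,110,50),(18,255,255))
c,_=cv2.findContours(m,cv2.RETR_EXTERNAL,cv2.CHAIN_APPROX_NONE)
print(o["ee_pos"],o["tcp_rot"])
for k in sorted(c,key=cv2.contourArea)[-3:]:
    r=cv2.boxPoints(cv2.minAreaRect(k));p=np.array([plane(K,E,q,.110)[:2] for q in r]);print(cv2.contourArea(k),r.round().tolist(),p.mean(0),p.round(4).tolist())
E
```

```text
time: 1.45
ee_pos: [0.3787, -0.1014, 0.2314]
tcp_rot: [180.0, -0.0, 3.0]
wrist_force: [0.8, -0.7, -0.1]
opening: 0.0855
grasp_force: 0.0
time: 2.7
ee_pos: [0.5136, 0.1557, 0.2424]
tcp_rot: [-174.1, 0.1, 13.8]
wrist_force: [0.4, -0.0, -0.1]
opening: 0.0854
grasp_force: 0.0
[0.51360257 0.15566645 0.24242515] [-1.74132056e+02  1.00559449e-01  1.38075509e+01]
609.0 [[532.0, 271.0], [559.0, 271.0], [559.0, 319.0], [532.0, 319.0]] [ 0.48735599 -0.08804513] [[0.5066, -0.066], [0.513, -0.0869], [0.4685, -0.1105], [0.4614, -0.0888]]
2377.0 [[138.0, 203.0], [143.0, 114.0], [173.0, 116.0], [167.0, 205.0]] [0.51522098 0.28171578] [[0.4717, 0.2934], [0.5533, 0.2969], [0.5582, 0.2712], [0.4777, 0.2653]]
```

View pics/w2.png

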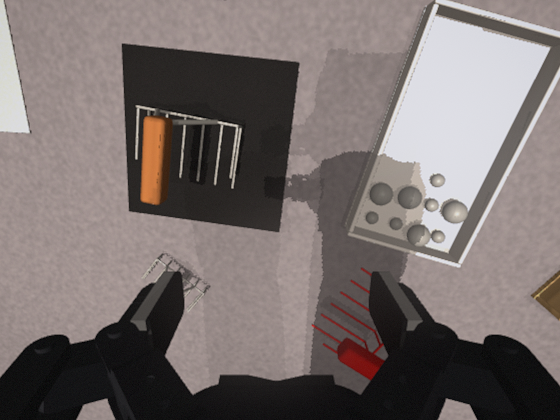

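The arm stopped short at y=0.156 with a slight tilt. The scoop grip is in view at (155,160) and the tray at (455,130). I'll check the joint angles to see why.

```bash
python3 - <<'E'
from h import *
from workcell import telemetry
o=telemetry.get_obs();np.set_printoptions(suppress=True,precision=4);print(o["q"],o["qd"],o["time"])
E
python3 -m handwheel '[{"tx":0,"ty":0,"tz":0,"ax":0,"ay":0,"az":0,"jaw":1},{"tx":0,"ty":0,"tz":0,"ax":0,"ay":0,"az":0,"jaw":1},{"tx":0,"ty":0,"tz":0,"ax":0,"ay":0,"az":0,"jaw":1},{"tx":0,"ty":0,"tz":0,"ax":0,"ay":0,"az":0,"jaw":1},{"tx":0,"ty":-0.05,"tz":0,"ax":0,"ay":0,"az":0,"jaw":1},{"tx":0,"ty":-0.03,"tz":0,"ax":0,"ay":0,"az":0,"jaw":1},{"tx":0,"ty":0,"tz":0,"ax":-2,"ay":0,"az":5,"jaw":1},{"tx":0,"ty":0,"tz":0,"ax":-2,"ay":0,"az":3,"jaw":1},{"tx":0,"ty":0,"tz":0,"ax":-2,"ay":0,"az":3,"jaw":1},{"tx":0,"ty":0,"tz":0,"ax":0,"ay":0,"az":0,"jaw":1}]'
python3 - <<'E'
from h import *
from workcell import telemetry
o=telemetry.get_obs();np.set_printoptions(suppress=True,precision=4);print(o["q"],o["ee_pos"],o["tcp_rot"])
E
```

```text
[ 13.7483   3.3573   9.4467  96.1835   5.8695 179.9441] [-0.0064 -0.0197  0.179  -0.0067  0.1507  0.0099] 2.75
time: 4.0
ee_pos: [0.5201, 0.1314, 0.2512]
tcp_rot: [-175.7, 1.3, 12.0]
wrist_force: [-0.3, 0.3, 0.4]
opening: 0.0853
grasp_force: 0.0
[ 11.9068   4.849   12.0631  98.5046   4.285  179.9453] [0.5201 0.1314 0.2512] [-175.7138    1.2865   11.9613]
```

Joint 6 is at its limit, since q6 = q1+180−yaw. I'll use the half-turn-equivalent grasp at yaw ≈183, which also puts the camera on the nose side.

```bash
python3 -m handwheel '[{"tx":0,"ty":0,"tz":0,"ax":0,"ay":0,"az":-10.7,"jaw":1},{"tx":0,"ty":0,"tz":0,"ax":0,"ay":0,"az":-10.7,"jaw":1},{"tx":0,"ty":0,"tz":0,"ax":0,"ay":0,"az":-10.7,"jaw":1},{"tx":0,"ty":0,"tz":0,"ax":0,"ay":0,"az":-10.7,"jaw":1},{"tx":0,"ty":0,"tz":0,"ax":0,"ay":0,"az":-10.7,"jaw":1},{"tx":0,"ty":0,"tz":0,"ax":0,"ay":0,"az":-10.7,"jaw":1},{"tx":0,"ty":0,"tz":0,"ax":0,"ay":0,"az":-10.7,"jaw":1},{"tx":0,"ty":0,"tz":0,"ax":0,"ay":0,"az":-10.7,"jaw":1},{"tx":0,"ty":0,"tz":0,"ax":0,"ay":0,"az":-10.7,"jaw":1},{"tx":0,"ty":0,"tz":0,"ax":0,"ay":0,"az":-10.7,"jaw":1}]' >/dev/null
python3 -m handwheel '[{"tx":0,"ty":0,"tz":0,"ax":0,"ay":0,"az":-10.7,"jaw":1},{"tx":0,"ty":0,"tz":0,"ax":0,"ay":0,"az":-10.7,"jaw":1},{"tx":0,"ty":0,"tz":0,"ax":0,"ay":0,"az":-10.7,"jaw":1},{"tx":0,"ty":0,"tz":0,"ax":0,"ay":0,"az":-10.7,"jaw":1},{"tx":0,"ty":0,"tz":0,"ax":0,"ay":0,"az":-10.7,"jaw":1},{"tx":0,"ty":0,"tz":0,"ax":0,"ay":0,"az":-10.7,"jaw":1},{"tx":0,"ty":0.04,"tz":0,"ax":0,"ay":0,"az":0,"jaw":1},{"tx":0,"ty":0.05,"tz":0,"ax":0,"ay":0,"az":0,"jaw":1},{"tx":0,"ty":0.05,"tz":0,"ax":0,"ay":0,"az":0,"jaw":1},{"tx":0,"ty":0,"tz":0,"ax":0,"ay":0,"az":0,"jaw":1}]'
cat >> h.py <<'E'
def to(pos,yaw,pitch=0):
    """tool-axis turn first (rotvec deg), then the shift in the turned tool frame"""
    from workcell import telemetry
    o=telemetry.get_obs();R=Ro.from_euler("xyz",o["tcp_rot"],degrees=True)
    # pitch>0: nose up (scoop +y rotation); yaw = scoop yaw, tool is turned 180 from it
    T=Ro.from_euler("z",yaw,degrees=True)*Ro.from_euler("y",pitch,degrees=True)*Ro.from_euler("z",180,degrees=True)*Ro.from_euler("x",180,degrees=True)
    print("pos",o["ee_pos"].round(4),"rot",o["tcp_rot"].round(2),"t",round(o["time"],2))
    print("turn",(R.inv()*T).as_rotvec(degrees=True).round(2),"shift after",T.inv().apply(np.array(pos)-o["ee_pos"]).round(4),"shift before",R.inv().apply(np.array(pos)-o["ee_pos"]).round(4))
E
python3 - <<'E'
from h import *
from workcell import telemetry
to([.512,.286,.079],3);print(telemetry.get_obs()["q"].round(1))
E
```

```text
time: 6.5
ee_pos: [0.5115, 0.2748, 0.2607]
tcp_rot: [175.9, -2.0, -176.5]
wrist_force: [0.3, -0.5, -0.3]
opening: 0.0856
grasp_force: 0.0
pos [0.5115 0.2748 0.2607] rot [ 175.9    -1.95 -176.51] t 6.5
turn [ 4.09 -1.97  0.42] shift after [-0.001   0.0112  0.1817] shift before [-0.0073 -0.0018  0.1819]
[26.  10.3 19.2 99.1  4.5 22.6]
```

```bash
python3 -m handwheel '[{"tx":0,"ty":0,"tz":0,"ax":4.1,"ay":-2,"az":0.4,"jaw":1},{"tx":-0.001,"ty":0.011,"tz":0.03,"ax":0,"ay":0,"az":0,"jaw":1},{"tx":0,"ty":0,"tz":0.03,"ax":0,"ay":0,"az":0,"jaw":1},{"tx":0,"ty":0,"tz":0.02,"ax":0,"ay":0,"az":0,"jaw":1},{"tx":0,"ty":0,"tz":0,"ax":0,"ay":0,"az":0,"jaw":1},{"tx":0,"ty":0,"tz":0,"ax":0,"ay":0,"az":0,"jaw":1},{"tx":0,"ty":0,"tz":0,"ax":0,"ay":0,"az":0,"jaw":1},{"tx":0,"ty":0,"tz":0,"ax":0,"ay":0,"az":0,"jaw":1},{"tx":0,"ty":0,"tz":0,"ax":0,"ay":0,"az":0,"jaw":1},{"tx":0,"ty":0,"tz":0,"ax":0,"ay":0,"az":0,"jaw":1}]' >/dev/null
python3 - <<'E'
from h import *
o,im,K,E=snap("w3");h=cv2.cvtColor(im,cv2.COLOR_RGB2HSV)
m=cv2.inRange(h,(3,110,40),(20,255,255))
c,_=cv2.findContours(m,cv2.RETR_EXTERNAL,cv2.CHAIN_APPROX_NONE)
for k in sorted(c,key=cv2.contourArea)[-2:]:
    r=cv2.boxPoints(cv2.minAreaRect(k));p=np.array([plane(K,E,q,.110)[:2] for q in r]);e=p[1]-p[0];f=p[2]-p[1]
    print(cv2.contourArea(k),r.round().tolist(),p.mean(0),p.round(4).tolist(),np.degrees(np.arctan2(e[1],e[0])),np.degrees(np.arctan2(f[1],f[0])))
to([.512,.286,.079],3)
E
```

```text
1653.5 [[166.0, 352.0], [218.0, 348.0], [222.0, 391.0], [170.0, 395.0]] [0.6515304  0.21943341] [[0.632, 0.1974], [0.6252, 0.2397], [0.6707, 0.2426], [0.6781, 0.198]] 99.08303876809762 3.6940148439261535
2923.5 [[265.0, 162.0], [294.0, 162.0], [294.0, 271.0], [265.0, 271.0]] [0.51167736 0.28437147] [[0.4712, 0.2726], [0.4703, 0.292], [0.5521, 0.2973], [0.5531, 0.2756]] 92.71623854653639 3.706277783612941
pos [0.5128 0.2826 0.1811] rot [-1.7995e+02  6.0000e-02 -1.7721e+02] t 7.8
turn [-0.05  0.06 -0.21] shift after [0.0007 0.0034 0.1021] shift before [0.0008 0.0035 0.1021]
```

View pics/w3.png

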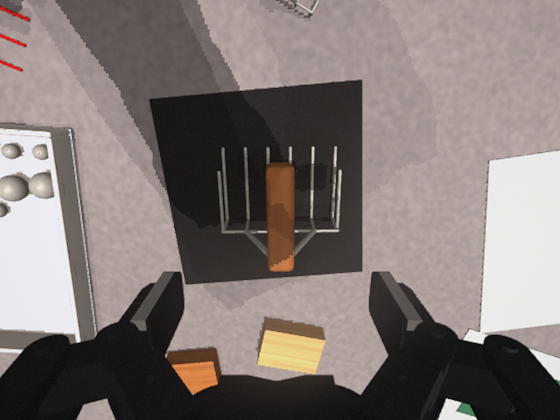

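The grip is centred under the fingers at (280,215) with the nose pointing up the image, so I'll descend and grip. A copy of the scoop's start pose is noted: (0.5117, 0.2845), yaw 3.2.

```bash
python3 -m handwheel '[{"tx":0.001,"ty":0.002,"tz":0.022,"ax":0,"ay":0,"az":-0.3,"jaw":1},{"tx":0,"ty":0,"tz":0.03,"ax":0,"ay":0,"az":0,"jaw":1},{"tx":0,"ty":0,"tz":0.03,"ax":0,"ay":0,"az":0,"jaw":1},{"tx":0,"ty":0,"tz":0.02,"ax":0,"ay":0,"az":0,"jaw":1},{"tx":0,"ty":0,"tz":0,"ax":0,"ay":0,"az":0,"jaw":1},{"tx":0,"ty":0,"tz":0,"ax":0,"ay":0,"az":0,"jaw":0},{"tx":0,"ty":0,"tz":0,"ax":0,"ay":0,"az":0,"jaw":-1},{"tx":0,"ty":0,"tz":0,"ax":0,"ay":0,"az":0,"jaw":-1},{"tx":0,"ty":0,"tz":0,"ax":0,"ay":0,"az":0,"jaw":-1},{"tx":0,"ty":0,"tz":0,"ax":0,"ay":0,"az":0,"jaw":-1}]' 90
python3 -m handwheel '[{"tx":0,"ty":0,"tz":0,"ax":0,"ay":0,"az":0,"jaw":-1},{"tx":0,"ty":0,"tz":0,"ax":0,"ay":0,"az":0,"jaw":-1},{"tx":0,"ty":0,"tz":-0.02,"ax":0,"ay":0,"az":0,"jaw":-1},{"tx":0,"ty":0,"tz":-0.04,"ax":0,"ay":0,"az":0,"jaw":-1},{"tx":0,"ty":0,"tz":-0.04,"ax":0,"ay":0,"az":0,"jaw":-1},{"tx":0,"ty":0,"tz":-0.02,"ax":0,"ay":0,"az":0,"jaw":-1},{"tx":0,"ty":0,"tz":0,"ax":0,"ay":0,"az":0,"jaw":-1},{"tx":0,"ty":0,"tz":0,"ax":0,"ay":0,"az":0,"jaw":-1},{"tx":0,"ty":0,"tz":0,"ax":0,"ay":0,"az":0,"jaw":-1},{"tx":0,"ty":0,"tz":0,"ax":0,"ay":0,"az":0,"jaw":-1}]'
python3 - <<'E'
from h import *
# better tray fit from wrist view w2 is skewed; fit in top0 with line edges of the bright rim
T=np.load("pics/top0.npz");K,E=T["K"],T["extrinsics"]
g=cv2.GaussianBlur(cv2.cvtColor(T["color"],cv2.COLOR_RGB2GRAY),(3,3),0).astype(float)
def edge(fixed,lo,hi,vertical,sgn):
    pts=[]
    for f in fixed:
        prof=(g[f,lo:hi] if vertical else g[lo:hi,f]);d=np.diff(prof)*sgn;i=int(np.argmax(d))
        off=0
        if 0<i<len(d)-1:
            a,b,c=d[i-1],d[i],d[i+1];off=.5*(a-c)/(a-2*b+c) if a-2*b+c else 0
        x=lo+i+.5+off;pts.append((x,f) if vertical else (f,x))
    return np.array(pts,float)
L={"left":edge(range(155,250),228,241,True,1),"right":edge(range(155,250),291,304,True,-1),"far":edge(range(242,292),138,152,False,1),"near":edge(range(242,292),250,264,False,-1)}
for n,p in L.items():
    w=np.array([plane(K,E,q,.035)[:2] for q in p]);vx,vy,x,y=cv2.fitLine(w.astype(np.float32),cv2.DIST_HUBER,0,.01,.01).ravel()
    print(n,"pt",round(float(x),4),round(float(y),4),"ang",round(np.degrees(np.arctan2(vy,vx)),2),"res",np.abs((w[:,0]-x)*vy-(w[:,1]-y)*vx).mean().round(4))
to([.65,.014,.2],0)
snap("w4")
E
```

```text
time: 9.05
ee_pos: [0.512, 0.2846, 0.0796]
tcp_rot: [-180.0, 0.1, -176.9]
wrist_force: [-0.3, 0.9, 3.5]
opening: 0.0188
grasp_force: 87.8
time: 10.3
ee_pos: [0.5114, 0.2843, 0.1981]
tcp_rot: [-179.9, -0.0, -176.9]
wrist_force: [0.6, 0.4, -2.1]
opening: 0.0185
grasp_force: 88.2
left pt 0.5782 0.076 ang 1.11 res 0.0041
right pt 0.5854 -0.0461 ang -0.15 res 0.0027
far pt 0.6958 0.0101 ang 88.29 res 0.0002
near pt 0.4646 0.0195 ang 88.25 res 0.0001
pos [0.5114 0.2843 0.1981] rot [-1.7991e+02 -2.0000e-02 -1.7691e+02] t 10.3
turn [-0.09 -0.01  3.09] shift after [-0.1386 -0.2703 -0.0019] shift before [-0.1238 -0.2774 -0.0015]
```

```bash
python3 -m handwheel '[{"tx":0,"ty":0,"tz":0,"ax":0,"ay":0,"az":4.8,"jaw":-1},{"tx":-0.014,"ty":-0.026,"tz":0,"ax":0,"ay":0,"az":0,"jaw":-1},{"tx":-0.024,"ty":-0.044,"tz":0,"ax":0,"ay":0,"az":0,"jaw":-1},{"tx":-0.024,"ty":-0.044,"tz":0,"ax":0,"ay":0,"az":0,"jaw":-1},{"tx":-0.024,"ty":-0.044,"tz":0,"ax":0,"ay":0,"az":0,"jaw":-1},{"tx":-0.024,"ty":-0.044,"tz":0,"ax":0,"ay":0,"az":0,"jaw":-1},{"tx":-0.024,"ty":-0.044,"tz":0,"ax":0,"ay":0,"az":0,"jaw":-1},{"tx":-0.011,"ty":-0.02,"tz":0,"ax":0,"ay":0,"az":0,"jaw":-1},{"tx":0,"ty":0,"tz":0,"ax":0,"ay":0,"az":0,"jaw":-1},{"tx":0,"ty":0,"tz":0,"ax":0,"ay":0,"az":0,"jaw":-1}]'
python3 - <<'E'
from h import *
o,im,K,E=snap("w5")
print(o["ee_pos"],o["tcp_rot"])
cv2.imwrite("pics/w5b.png",cv2.resize(im[:,:,::-1],(800,600),interpolation=cv2.INTER_CUBIC))
E
```

```text
time: 11.6
ee_pos: [0.6484, 0.0151, 0.1994]
tcp_rot: [-180.0, 0.0, 178.3]
wrist_force: [0.2, -0.7, -1.4]
opening: 0.0186
grasp_force: 88.3
[0.64841251 0.01512877 0.19939379] [-1.79972719e+02  4.52635057e-02  1.78315574e+02]
```

View pics/w5b.png

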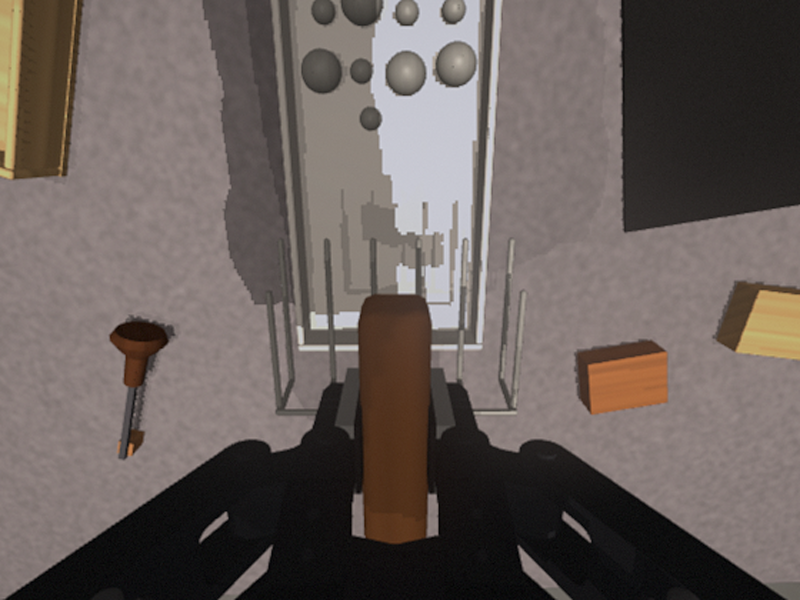

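The wrist view shows the scoop hanging straight in the grip, with its tine tips near y=240. The tray rims run from (275,0) to (300,348) on the left and (500,0) to (484,345) on the right, and the balls are at y<130. The tines straddle the tray roughly evenly. I'll rectify at rim height and at the tine plane for an exact offset.

Run:
```python
from h import *
d=np.load("pics/w5.npz");im,K,E=d["color"],d["K"],d["E"]
def top(z,x0,x1,y0,y1,s=2000):
    P=np.linalg.inv(E);xs=[(x1,y1),(x1,y0),(x0,y0),(x0,y1)]
    px=[]
    for x,y in xs:
        c=K@(P[:3,:3]@np.array([x,y,z])+P[:3,3]);px.append(c[:2]/c[2])
    w,h=int((y1-y0)*s),int((x1-x0)*s)
    H=cv2.getPerspectiveTransform(np.float32(px),np.float32([(0,0),(w,0),(w,h),(0,h)]))
    return cv2.warpPerspective(im,H,(w,h),flags=cv2.INTER_CUBIC)
r=top(.035,.55,.72,-.09,.12)   # rows: x=.72 at row0 downward; cols: y=.12 at col0
t=top(.125,.60,.70,-.06,.09)
out=np.zeros((560,800,3),np.uint8);out[:r.shape[0],:r.shape[1]]=r[:,:,::-1]
out[345:345+t.shape[0],:t.shape[1]]=t[:,:,::-1]
cv2.imwrite("pics/rect.png",out)
g=cv2.cvtColor(r,cv2.COLOR_RGB2GRAY).astype(float)
for x in(.56,.60,.64,.67):
    k=int((.72-x)*2000);p=cv2.GaussianBlur(g[k-8:k+8].mean(0)[None],(7,1),0)[0];dd=np.diff(p)
    pk=[(round(.12-(i+1)/2000,4),round(dd[i],1)) for i in range(1,len(dd)-1) if abs(dd[i])>1.5 and abs(dd[i])>=abs(dd[i-1]) and abs(dd[i])>abs(dd[i+1])]
    print(x,[q for q in pk if .055<q[0]<.1 or -.07<q[0]<-.03])
# tines at their height: tip row profile
g=cv2.cvtColor(t,cv2.COLOR_RGB2GRAY)
```

```text
0.56 [(0.0795, np.float64(18.5)), (0.0755, np.float64(-22.8)), (0.069, np.float64(22.3)), (-0.0395, np.float64(-5.3)), (-0.044, np.float64(-10.1)), (-0.05, np.float64(12.0)), (-0.054, np.float64(-13.1)), (-0.065, np.float64(2.4))]
0.6 [(0.0785, np.float64(20.7)), (0.074, np.float64(-27.3)), (0.067, np.float64(19.0)), (-0.0415, np.float64(-5.2)), (-0.045, np.float64(-10.1)), (-0.051, np.float64(12.3)), (-0.0555, np.float64(-13.8)), (-0.0605, np.float64(3.9))]
0.64 [(0.0975, np.float64(-1.6)), (0.095, np.float64(12.2)), (0.0925, np.float64(-13.8)), (0.09, np.float64(3.9)), (0.0775, np.float64(17.1)), (0.073, np.float64(-25.9)), (0.067, np.float64(21.3)), (0.0645, np.float64(-11.1)), (0.0615, np.float64(-6.8)), (0.0595, np.float64(17.7)), (0.0555, np.float64(-13.8)), (-0.034, np.float64(11.6)), (-0.0415, np.float64(-4.9)), (-0.046, np.float64(-9.4)), (-0.052, np.float64(12.1)), (-0.056, np.float64(-12.8)), (-0.0585, np.float64(3.2)), (-0.0605, np.float64(-2.6)), (-0.062, np.float64(4.6)), (-0.064, np.float64(-2.4))]
0.67 [(0.094, np.float64(-10.3)), (0.09, np.float64(11.2)), (0.079, np.float64(-1.5)), (0.077, np.float64(16.3)), (0.072, np.float64(-23.5)), (0.067, np.float64(12.3)), (0.0635, np.float64(-11.9)), (0.059, np.float64(25.0)), (-0.0345, np.float64(14.0)), (-0.0435, np.float64(-4.3)), (-0.047, np.float64(-8.9)), (-0.053, np.float64(11.3)), (-0.0565, np.float64(-9.5)), (-0.059, np.float64(4.6)), (-0.061, np.float64(-8.2)), (-0.0655, np.float64(8.5)), (-0.068, np.float64(-1.7))]
```

View pics/rect.png

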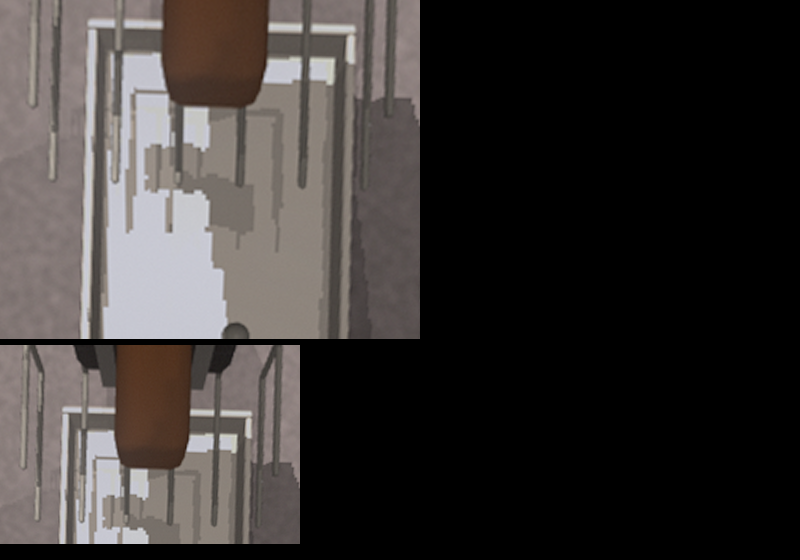

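The tray centreline is at y≈0.0113, with yaw −1.4 and inner x from 0.471 to 0.705. The tine centre is at y≈0.0163, so I'll shift −5 mm in y and go down in steps.

```bash
python3 -m handwheel '[{"tx":0,"ty":-0.005,"tz":0.02,"ax":0,"ay":0,"az":0,"jaw":-1},{"tx":0,"ty":0,"tz":0.025,"ax":0,"ay":0,"az":0,"jaw":-1},{"tx":0,"ty":0,"tz":0.02,"ax":0,"ay":0,"az":0,"jaw":-1},{"tx":0,"ty":0,"tz":0.01,"ax":0,"ay":0,"az":0,"jaw":-1},{"tx":0,"ty":0,"tz":0.008,"ax":0,"ay":0,"az":0,"jaw":-1},{"tx":0,"ty":0,"tz":0.008,"ax":0,"ay":0,"az":0,"jaw":-1},{"tx":0,"ty":0,"tz":0.008,"ax":0,"ay":0,"az":0,"jaw":-1},{"tx":0,"ty":0,"tz":0.008,"ax":0,"ay":0,"az":0,"jaw":-1},{"tx":0,"ty":0,"tz":0.006,"ax":0,"ay":0,"az":0,"jaw":-1},{"tx":0,"ty":0,"tz":0,"ax":0,"ay":0,"az":0,"jaw":-1}]'
python3 - <<'E'
from h import *
o,im,K,E=snap("w6");print(o["ee_pos"],o["tcp_rot"],o["wrist_force"],o["torque"])
s=snap("s6","scene")[1][185:315,225:345,::-1]
a=cv2.resize(im[:,:,::-1],(440,330));b=cv2.resize(s,(360,390),interpolation=cv2.INTER_CUBIC)
out=np.zeros((390,800,3),np.uint8);out[:330,:440]=a;out[:,440:]=b;cv2.imwrite("pics/v6.png",out)
E
```

```text
time: 12.9
ee_pos: [0.6484, 0.0092, 0.0858]
tcp_rot: [-180.0, 0.0, 178.3]
wrist_force: [-0.6, 0.2, -1.9]
opening: 0.0186
grasp_force: 88.3
[0.64838552 0.00916549 0.08578565] [-1.79951650e+02  9.31294276e-03  1.78280191e+02] [-0.55757336  0.2114043  -1.90624758] [-0.001232   -0.02026575 -0.00496164]
```

View pics/v6.png

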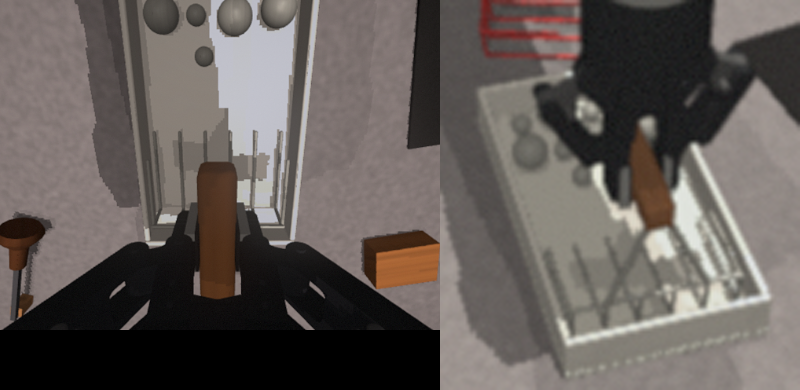

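The tines are inside the tray, free of both walls: in the left crop they lie between x=155 and 285, and there is no contact force. I'll lower to just above the floor and push −x.

```bash
python3 -m handwheel '[{"tx":0,"ty":0,"tz":0.002,"ax":0,"ay":0,"az":0,"jaw":-1},{"tx":0,"ty":0,"tz":0.0015,"ax":0,"ay":0,"az":0,"jaw":-1},{"tx":0,"ty":0,"tz":0,"ax":0,"ay":0,"az":0,"jaw":-1},{"tx":0.01,"ty":0,"tz":0,"ax":0,"ay":0,"az":0,"jaw":-1},{"tx":0.012,"ty":0,"tz":0,"ax":0,"ay":0,"az":0,"jaw":-1},{"tx":0.012,"ty":0,"tz":0,"ax":0,"ay":0,"az":0,"jaw":-1},{"tx":0.012,"ty":0,"tz":0,"ax":0,"ay":0,"az":0,"jaw":-1},{"tx":0.012,"ty":0,"tz":0,"ax":0,"ay":0,"az":0,"jaw":-1},{"tx":0.012,"ty":0,"tz":0,"ax":0,"ay":0,"az":0,"jaw":-1},{"tx":0.01,"ty":0,"tz":0,"ax":0,"ay":0,"az":0,"jaw":-1}]'
python3 -m handwheel '[{"tx":0.01,"ty":0,"tz":0,"ax":0,"ay":0,"az":0,"jaw":-1},{"tx":0.01,"ty":0,"tz":0,"ax":0,"ay":0,"az":0,"jaw":-1},{"tx":0.01,"ty":0,"tz":0,"ax":0,"ay":0,"az":0,"jaw":-1},{"tx":0.008,"ty":0,"tz":0,"ax":0,"ay":0,"az":0,"jaw":-1},{"tx":0.006,"ty":0,"tz":0,"ax":0,"ay":0,"az":0,"jaw":-1},{"tx":0.004,"ty":0,"tz":0,"ax":0,"ay":0,"az":0,"jaw":-1},{"tx":0.003,"ty":0,"tz":0,"ax":0,"ay":0,"az":0,"jaw":-1},{"tx":0,"ty":0,"tz":0,"ax":0,"ay":0,"az":0,"jaw":-1},{"tx":0,"ty":0,"tz":0,"ax":0,"ay":0,"az":0,"jaw":-1},{"tx":0,"ty":0,"tz":0,"ax":0,"ay":0,"az":0,"jaw":-1}]'
python3 - <<'E'
from h import *
o,im,K,E=snap("w7");print(o["ee_pos"],o["wrist_force"],o["torque"])
a=im[60:300,130:420,::-1];cv2.imwrite("pics/v7.png",cv2.resize(a,(725,600),interpolation=cv2.INTER_CUBIC))
E
```

```text
time: 14.25
ee_pos: [0.568, 0.0116, 0.0829]
tcp_rot: [-180.0, 0.1, 178.3]
wrist_force: [-0.4, -0.8, -1.5]
opening: 0.0187
grasp_force: 88.3
time: 15.5
ee_pos: [0.5178, 0.0131, 0.0828]
tcp_rot: [-180.0, 0.1, 178.3]
wrist_force: [0.4, -0.0, -2.4]
opening: 0.0186
grasp_force: 88.3
[0.51784754 0.01312407 0.0827516 ] [ 0.35471738 -0.03765673 -2.42535274] [-0.0293277   0.12149451 -0.01821718]
```

View pics/v7.png

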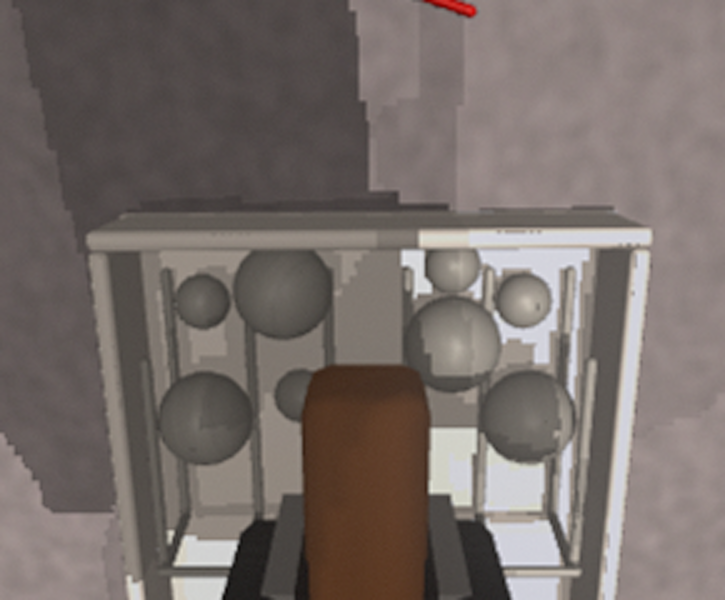

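All four big balls sit in gaps over the tines, at (205,418), (283,290), (452,343) and (527,417), and the tips are about 7 mm short of the near wall. I'll advance 4 mm, tilt the nose up about the heel, then lift.

```bash
python3 -m handwheel '[{"tx":0.002,"ty":0,"tz":0,"ax":0,"ay":0,"az":0,"jaw":-1},{"tx":0.002,"ty":0,"tz":0,"ax":0,"ay":0,"az":0,"jaw":-1},{"tx":0,"ty":0,"tz":0,"ax":0,"ay":0,"az":0,"jaw":-1},{"tx":-0.0027,"ty":0,"tz":-0.0012,"ax":0,"ay":2,"az":0,"jaw":-1},{"tx":-0.0055,"ty":0,"tz":-0.0025,"ax":0,"ay":4,"az":0,"jaw":-1},{"tx":-0.0055,"ty":0,"tz":-0.0025,"ax":0,"ay":4,"az":0,"jaw":-1},{"tx":-0.0055,"ty":0,"tz":-0.0025,"ax":0,"ay":4,"az":0,"jaw":-1},{"tx":-0.0055,"ty":0,"tz":-0.0025,"ax":0,"ay":4,"az":0,"jaw":-1},{"tx":0,"ty":0,"tz":0,"ax":0,"ay":0,"az":0,"jaw":-1},{"tx":0,"ty":0,"tz":0,"ax":0,"ay":0,"az":0,"jaw":-1}]'
python3 - <<'E'
from h import *
o,im,K,E=snap("w8");print(o["ee_pos"],o["tcp_rot"],o["wrist_force"])
to([o["ee_pos"][0],o["ee_pos"][1],o["ee_pos"][2]+.1],-1.6,18)
E
```

```text
time: 16.8
ee_pos: [0.5394, 0.0125, 0.0906]
tcp_rot: [-179.9, -17.9, 178.3]
wrist_force: [-0.0, -0.5, -4.1]
opening: 0.0188
grasp_force: 88.2
[0.53939771 0.01246638 0.09055694] [-179.94987391  -17.88802679  178.26864257] [-2.06413787e-03 -4.70717433e-01 -4.13873266e+00]
pos [0.5393 0.0125 0.091 ] rot [-179.95  -17.86  178.27] t 16.85
turn [-0.01  0.14 -0.12] shift after [ 0.0306 -0.     -0.0947] shift before [ 0.0304 -0.0001 -0.0948]
```

```bash
python3 -m handwheel '[{"tx":0.003,"ty":0,"tz":-0.0095,"ax":0,"ay":0,"az":0,"jaw":-1},{"tx":0.003,"ty":0,"tz":-0.0095,"ax":0,"ay":0,"az":0,"jaw":-1},{"tx":0.003,"ty":0,"tz":-0.0095,"ax":0,"ay":0,"az":0,"jaw":-1},{"tx":0.003,"ty":0,"tz":-0.0095,"ax":0,"ay":0,"az":0,"jaw":-1},{"tx":0.003,"ty":0,"tz":-0.0095,"ax":0,"ay":0,"az":0,"jaw":-1},{"tx":0.003,"ty":0,"tz":-0.0095,"ax":0,"ay":0,"az":0,"jaw":-1},{"tx":0.003,"ty":0,"tz":-0.0095,"ax":0,"ay":0,"az":0,"jaw":-1},{"tx":0,"ty":0,"tz":0,"ax":0,"ay":0,"az":0,"jaw":-1},{"tx":0,"ty":0,"tz":0,"ax":0,"ay":0,"az":0,"jaw":-1},{"tx":0,"ty":0,"tz":0,"ax":0,"ay":0,"az":0,"jaw":-1}]'
python3 - <<'E'
from h import *
o,im,K,E=snap("w9");s=snap("s9","scene")[1][150:315,225:345,::-1];print(o["ee_pos"],o["wrist_force"])
a=cv2.resize(im[40:300,130:420,::-1],(478,430),interpolation=cv2.INTER_CUBIC);b=cv2.resize(s,(312,430),interpolation=cv2.INTER_CUBIC)
cv2.imwrite("pics/v9.png",np.hstack([a,b]))
E
```

```text
time: 18.1
ee_pos: [0.5399, 0.0125, 0.1601]
tcp_rot: [-179.9, -18.0, 178.3]
wrist_force: [0.1, 0.5, -4.7]
opening: 0.0187
grasp_force: 88.2
[0.53985882 0.01251136 0.16011906] [ 0.10127891  0.505527   -4.73173051]
```

View pics/v9.png

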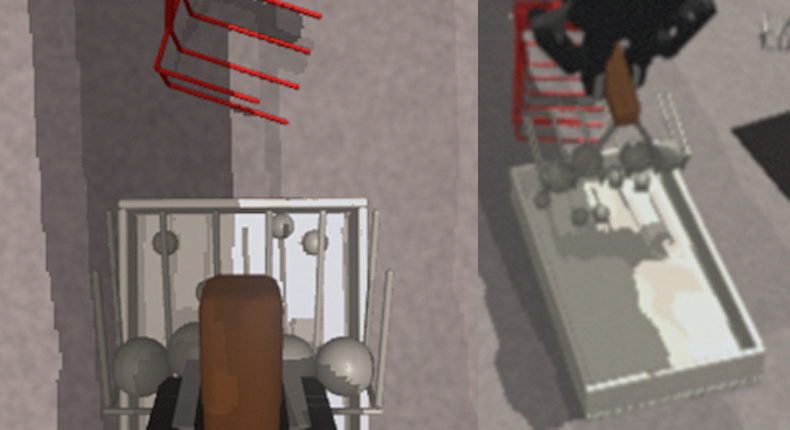

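The four big balls rest at the scoop's back, at (142,365), (195,350), (290,350) and (345,365). All five worn ones are below in the tray; the scene crop shows five small ones. My picture allowance is now used up (in fact one over), so from here I'll work from numbers only. Next I'll compute the pour pose.

Run:
```python
from h import *
from workcell import telemetry
T=np.load("pics/top0.npz")
c=np.array([plane(T["K"],T["extrinsics"],np.array(q)*.7,.05)[:2] for q in[(535,290),(640,322),(613,414),(503,381)]])
print("box",c.round(4).tolist(),c.mean(0).round(4),[round(float(np.linalg.norm(c[i]-c[i-1])),4) for i in range(4)])
e=c[0]-c[1];f=c[0]-c[3];yaw=(np.degrees(np.arctan2(-e[0],e[1]))+np.degrees(np.arctan2(f[1],f[0])))/2;print("yaw",yaw)
R=Ro.from_euler("z",yaw,degrees=True)
def tcp(tip,th): return tip-(R*Ro.from_euler("y",th,degrees=True)).apply([-.040,0,-.077])
tip=np.r_[c.mean(0),.088]+R.apply([.02,0,0]);A=tcp(tip,18);print("tip",tip,"tcpA",A)
to(A+[0,0,.05],yaw,18);print(telemetry.get_obs()["q"].round(1))
for th in(2,-54):print(th,tcp(tip,th).round(4))
```

```text
box [[0.5732, -0.2177], [0.5224, -0.3739], [0.3873, -0.3269], [0.4393, -0.1653]] [ 0.4806 -0.271 ] [0.1439, 0.1642, 0.143, 0.1697]
yaw -19.697777972105087
tip [ 0.49939387 -0.27770513  0.088     ] tcpA [ 0.55761198 -0.29854769  0.14887067]
pos [0.5399 0.0125 0.1602] rot [-179.95  -17.97  178.27] t 18.2
turn [-5.6   0.04 17.09] shift after [-0.1037 -0.2869 -0.0743] shift before [-0.0139 -0.3104 -0.0448]
[  0.9  21.3  19.2 105.9   0.8   2.5]
2 [ 0.5396 -0.2921  0.1636]
-54 [ 0.4629 -0.2646  0.1656]
```

```bash
python3 -m handwheel '[{"tx":0.006,"ty":0,"tz":-0.018,"ax":0,"ay":0,"az":0,"jaw":-1},{"tx":0.006,"ty":-0.008,"tz":-0.019,"ax":0,"ay":0,"az":0,"jaw":-1},{"tx":-0.002,"ty":-0.018,"tz":-0.001,"ax":0,"ay":0,"az":0,"jaw":-1},{"tx":-0.003,"ty":-0.03,"tz":-0.001,"ax":0,"ay":0,"az":0,"jaw":-1},{"tx":-0.003,"ty":-0.036,"tz":-0.001,"ax":0,"ay":0,"az":0,"jaw":-1},{"tx":-0.003,"ty":-0.038,"tz":-0.001,"ax":0,"ay":0,"az":0,"jaw":-1},{"tx":-0.003,"ty":-0.038,"tz":-0.001,"ax":0,"ay":0,"az":0,"jaw":-1},{"tx":-0.003,"ty":-0.038,"tz":-0.001,"ax":0,"ay":0,"az":0,"jaw":-1},{"tx":-0.003,"ty":-0.036,"tz":-0.001,"ax":0,"ay":0,"az":0,"jaw":-1},{"tx":-0.003,"ty":-0.03,"tz":-0.001,"ax":0,"ay":0,"az":0,"jaw":-1}]'
python3 -m handwheel '[{"tx":-0.002,"ty":-0.022,"tz":0,"ax":0,"ay":0,"az":0,"jaw":-1},{"tx":-0.001,"ty":-0.012,"tz":0,"ax":0,"ay":0,"az":0,"jaw":-1},{"tx":0,"ty":-0.004,"tz":0,"ax":0,"ay":0,"az":0,"jaw":-1},{"tx":0,"ty":0,"tz":0,"ax":-1,"ay":0,"az":3,"jaw":-1},{"tx":0,"ty":0,"tz":0,"ax":-1.5,"ay":0,"az":4.5,"jaw":-1},{"tx":0,"ty":0,"tz":0,"ax":-1.5,"ay":0,"az":4.5,"jaw":-1},{"tx":0,"ty":0,"tz":0,"ax":-1.2,"ay":0,"az":3.5,"jaw":-1},{"tx":0,"ty":0,"tz":0,"ax":-0.5,"ay":0,"az":1.5,"jaw":-1},{"tx":0,"ty":0,"tz":0,"ax":0,"ay":0,"az":0,"jaw":-1},{"tx":0,"ty":0,"tz":0,"ax":0,"ay":0,"az":0,"jaw":-1}]'
python3 - <<'E'
from h import *
to([.5576,-.2985,.149],-19.7,18)
o,im,K,E=snap("w10")
# box rim in view: report wood-coloured region on plane z=.05, clear of the grip
h=cv2.cvtColor(im,cv2.COLOR_RGB2HSV);m=cv2.inRange(h,(18,60,50),(34,255,255));m=cv2.morphologyEx(m,cv2.MORPH_CLOSE,np.ones((15,15)))
c=big(m,(0,0,560,420));a=cv2.approxPolyDP(cv2.convexHull(c),8,True)[:,0]
print(cv2.contourArea(c),[(q.tolist(),plane(K,E,q,.05)[:2].round(4).tolist()) for q in a])
g=cv2.GaussianBlur(cv2.cvtColor(im,cv2.COLOR_RGB2GRAY),(3,3),0)
P=np.linalg.inv(E)
tipw=[]
R=Ro.from_euler("xyz",o["tcp_rot"],degrees=True)
for p in([.04,0,.077],[.04,.055,.077],[.04,-.055,.077]):
    w=R.apply(p)+o["ee_pos"];q=K@(P[:3,:3]@w+P[:3,3]);print("tip",w.round(4),(q[:2]/q[2]).round())
E
```

```text
time: 19.45
ee_pos: [0.5556, -0.2624, 0.1988]
tcp_rot: [-180.0, -18.0, 178.2]
wrist_force: [-0.0, -0.1, -4.9]
opening: 0.0186
grasp_force: 88.5
time: 20.7
ee_pos: [0.558, -0.2978, 0.1994]
tcp_rot: [179.9, -17.9, 160.5]
wrist_force: [0.8, 0.7, -5.1]
opening: 0.0185
grasp_force: 88.4
pos [ 0.558  -0.2978  0.1994] rot [179.85 -17.94 160.47] t 20.7
turn [0.09 0.06 0.17] shift after [-0.0154 -0.0007  0.048 ] shift before [-0.0154 -0.0009  0.048 ]
4263.5 [([185, 82], [0.3852, -0.3285]), ([361, 83], [0.4427, -0.1696]), ([360, 234], [0.5792, -0.2191]), ([305, 234], [0.5614, -0.2691]), ([197, 144], [0.4449, -0.3378]), ([185, 125], [0.4239, -0.3425])]
tip [ 0.4998 -0.277   0.1384] [276. 164.]
tip [ 0.5182 -0.2252  0.1386] [356. 164.]
tip [ 0.4814 -0.3288  0.1383] [196. 164.]
```

The box is where expected, and the force shows all four balls aboard. I'll lower, level about the tips, then pour.

```bash
python3 -m handwheel '[{"tx":-0.004,"ty":0,"tz":0.012,"ax":0,"ay":0,"az":0.2,"jaw":-1},{"tx":-0.0065,"ty":0,"tz":0.02,"ax":0,"ay":0,"az":0,"jaw":-1},{"tx":-0.005,"ty":0,"tz":0.016,"ax":0,"ay":0,"az":0,"jaw":-1},{"tx":0.0055,"ty":0,"tz":-0.0024,"ax":0,"ay":-4,"az":0,"jaw":-1},{"tx":0.0055,"ty":0,"tz":-0.0024,"ax":0,"ay":-4,"az":0,"jaw":-1},{"tx":0.0055,"ty":0,"tz":-0.0024,"ax":0,"ay":-4,"az":0,"jaw":-1},{"tx":0.004,"ty":0,"tz":-0.0018,"ax":0,"ay":-3,"az":0,"jaw":-1},{"tx":-0.001,"ty":0,"tz":0.011,"ax":0,"ay":0,"az":0,"jaw":-1},{"tx":-0.001,"ty":0,"tz":0.011,"ax":0,"ay":0,"az":0,"jaw":-1},{"tx":0,"ty":0,"tz":0,"ax":0,"ay":0,"az":0,"jaw":-1}]'
python3 -m handwheel '[{"tx":0.0055,"ty":0,"tz":-0.0024,"ax":0,"ay":-4,"az":0,"jaw":-1},{"tx":0.0083,"ty":0,"tz":-0.0036,"ax":0,"ay":-6,"az":0,"jaw":-1},{"tx":0.0111,"ty":0,"tz":-0.0048,"ax":0,"ay":-8,"az":0,"jaw":-1},{"tx":0.0111,"ty":0,"tz":-0.0048,"ax":0,"ay":-8,"az":0,"jaw":-1},{"tx":0.0111,"ty":0,"tz":-0.0048,"ax":0,"ay":-8,"az":0,"jaw":-1},{"tx":0.0111,"ty":0,"tz":-0.0048,"ax":0,"ay":-8,"az":0,"jaw":-1},{"tx":0.0083,"ty":0,"tz":-0.0036,"ax":0,"ay":-6,"az":0,"jaw":-1},{"tx":0,"ty":0,"tz":0,"ax":0,"ay":0,"az":0,"jaw":-1},{"tx":0,"ty":0,"tz":0,"ax":0,"ay":0,"az":0,"jaw":-1},{"tx":0,"ty":0,"tz":0,"ax":0,"ay":0,"az":0,"jaw":-1}]'
python3 - <<'E'
from h import *
o,im,K,E=snap("w11")
R=Ro.from_euler("xyz",o["tcp_rot"],degrees=True)
print("tip",(R.apply([.04,0,.077])+o["ee_pos"]).round(4),o["wrist_force"],o["q"].round(1))
t=snap("t11","top")[1];T=np.load("pics/top0.npz")
def balls(im,roi,K,E,z,hsv):
    x0,y0,x1,y1=roi;h=cv2.cvtColor(im,cv2.COLOR_RGB2HSV);m=cv2.inRange(h,*hsv)[y0:y1,x0:x1]
    c,_=cv2.findContours(m,cv2.RETR_EXTERNAL,cv2.CHAIN_APPROX_NONE)
    for k in c:
        if cv2.contourArea(k)>12:
            (u,v),r=cv2.minEnclosingCircle(k);print("ball?",(round(u+x0),round(v+y0)),round(r,1),cv2.contourArea(k),plane(K,E,(u+x0,v+y0),z).round(3))
balls(t,(352,203,448,290),T["K"],T["extrinsics"],.02,((0,0,20),(180,70,200)))
E
```

```text
time: 22.0
ee_pos: [0.5413, -0.2918, 0.1375]
tcp_rot: [179.9, -3.2, 160.2]
wrist_force: [0.7, 0.7, -5.3]
opening: 0.019
grasp_force: 88.7
time: 23.25
ee_pos: [0.477, -0.269, 0.149]
tcp_rot: [179.9, 45.1, 160.1]
wrist_force: [0.6, -0.2, -2.1]
opening: 0.0191
grasp_force: 89.3
tip [ 0.5017 -0.2778  0.0663] [ 0.62506884 -0.23957845 -2.10048385] [-35.  -39.9 -47.   38.9  10.7 -10.8]
ball? (400, 246) 64.1 3898.0 [ 0.481 -0.276  0.02 ]
ball? (360, 230) 28.3 445.5 [ 0.518 -0.192  0.02 ]
```

The force is back to scoop-only, so the scoop is empty. I'll lift, level and check the box numerically.

```bash
python3 -m handwheel '[{"tx":-0.015,"ty":0,"tz":-0.015,"ax":0,"ay":0,"az":0,"jaw":-1},{"tx":-0.025,"ty":0,"tz":-0.025,"ax":0,"ay":0,"az":0,"jaw":-1},{"tx":-0.015,"ty":0,"tz":-0.015,"ax":0,"ay":0,"az":0,"jaw":-1},{"tx":0,"ty":0,"tz":0,"ax":0,"ay":9,"az":0,"jaw":-1},{"tx":0,"ty":0,"tz":0,"ax":0,"ay":9,"az":0,"jaw":-1},{"tx":0,"ty":0,"tz":0,"ax":0,"ay":9,"az":0,"jaw":-1},{"tx":0,"ty":0,"tz":0,"ax":0,"ay":9,"az":0,"jaw":-1},{"tx":0,"ty":0,"tz":0,"ax":0,"ay":9,"az":0,"jaw":-1},{"tx":0,"ty":0,"tz":0,"ax":0,"ay":0,"az":0,"jaw":-1},{"tx":0,"ty":0,"tz":0,"ax":0,"ay":0,"az":0,"jaw":-1}]'
python3 - <<'E'
from h import *
o,im,K,E=snap("w12")
def circ(im,z,K,E,x,y,rmin=.4):
    pass
g=cv2.medianBlur(cv2.cvtColor(im,cv2.COLOR_RGB2GRAY),3)
for nm,z,lo,hi in(("w12",.019,10,30),):
    c=cv2.HoughCircles(g,cv2.HOUGH_GRADIENT,1,12,param1=80,param2=18,minRadius=9,maxRadius=26)
    for u,v,r in(c[0] if c is not None else []):
        w=plane(K,E,(u,v),z);D=np.linalg.norm(w-E[:3,3]);print((u,v),"diam mm",round(float(2*r*D/K[0,0]*1000),1),w.round(3),im[int(min(v,419)),int(min(u,559))])
h=cv2.cvtColor(im,cv2.COLOR_RGB2HSV);m=cv2.inRange(h,(0,0,15),(180,75,220))
print("pos now");to([.5117,.2845,.20],3.2)
E
```

```text
time: 24.6
ee_pos: [0.4762, -0.2686, 0.2248]
tcp_rot: [179.9, 0.1, 160.2]
wrist_force: [-0.4, 0.3, -1.2]
opening: 0.0186
grasp_force: 89.1
(np.float32(322.5), np.float32(133.5)) diam mm 21.1 [ 0.448 -0.206  0.019] [159 152 141]
(np.float32(295.5), np.float32(133.5)) diam mm 20.5 [ 0.438 -0.233  0.019] [166 159 148]
(np.float32(339.5), np.float32(234.5)) diam mm 47.6 [ 0.565 -0.222  0.019] [129 101  69]
(np.float32(229.5), np.float32(133.5)) diam mm 25.9 [ 0.414 -0.298  0.019] [129 122 115]
(np.float32(257.5), np.float32(134.5)) diam mm 26.3 [ 0.425 -0.271  0.019] [88 85 80]
(np.float32(215.5), np.float32(265.5)) diam mm 49.7 [ 0.553 -0.374  0.019] [140 127 125]
(np.float32(343.5), np.float32(180.5)) diam mm 21.8 [ 0.504 -0.199  0.019] [127 101  68]
pos now
pos [ 0.4756 -0.2685  0.2259] rot [179.94   0.25 160.16] t 24.65
turn [ 1.000e-02  2.600e-01 -2.304e+01] shift after [-0.0669  0.5501  0.0259] shift before [0.1538 0.5324 0.0258]
```

Four grey balls lie in a row along the box's near wall, centres (322,133), (295,133), (257,134) and (229,133), and all are inside it. Now back to the mat.

```bash
python3 -m handwheel '[{"tx":0,"ty":0,"tz":0,"ax":0,"ay":0.3,"az":-8,"jaw":-1},{"tx":0,"ty":0,"tz":0,"ax":0,"ay":0,"az":-8,"jaw":-1},{"tx":0,"ty":0,"tz":0,"ax":0,"ay":0,"az":-7,"jaw":-1},{"tx":-0.0035,"ty":0.03,"tz":0,"ax":0,"ay":0,"az":0,"jaw":-1},{"tx":-0.006,"ty":0.05,"tz":0,"ax":0,"ay":0,"az":0,"jaw":-1},{"tx":-0.006,"ty":0.05,"tz":0,"ax":0,"ay":0,"az":0,"jaw":-1},{"tx":-0.006,"ty":0.05,"tz":0,"ax":0,"ay":0,"az":0,"jaw":-1},{"tx":-0.006,"ty":0.05,"tz":0,"ax":0,"ay":0,"az":0,"jaw":-1},{"tx":-0.006,"ty":0.05,"tz":0,"ax":0,"ay":0,"az":0,"jaw":-1},{"tx":-0.006,"ty":0.05,"tz":0,"ax":0,"ay":0,"az":0,"jaw":-1}]'
python3 -m handwheel '[{"tx":-0.006,"ty":0.05,"tz":0,"ax":0,"ay":0,"az":0,"jaw":-1},{"tx":-0.006,"ty":0.05,"tz":0,"ax":0,"ay":0,"az":0,"jaw":-1},{"tx":-0.006,"ty":0.05,"tz":0,"ax":0,"ay":0,"az":0,"jaw":-1},{"tx":-0.006,"ty":0.045,"tz":0,"ax":0,"ay":0,"az":0,"jaw":-1},{"tx":-0.003,"ty":0.025,"tz":0.01,"ax":0,"ay":0,"az":0,"jaw":-1},{"tx":0,"ty":0,"tz":0.02,"ax":0,"ay":0,"az":0,"jaw":-1},{"tx":0,"ty":0,"tz":0,"ax":0,"ay":0,"az":0,"jaw":-1},{"tx":0,"ty":0,"tz":0,"ax":0,"ay":0,"az":0,"jaw":-1},{"tx":0,"ty":0,"tz":0,"ax":0,"ay":0,"az":0,"jaw":-1},{"tx":0,"ty":0,"tz":0,"ax":0,"ay":0,"az":0,"jaw":-1}]'
python3 - <<'E'
from h import *
to([.5117,.2845,.0830],3.2)
E
```

```text
time: 25.9
ee_pos: [0.496, 0.0646, 0.2281]
tcp_rot: [179.8, 0.2, -176.9]
wrist_force: [1.2, 0.4, -2.0]
opening: 0.0188
grasp_force: 89.1
time: 27.15
ee_pos: [0.5119, 0.2842, 0.197]
tcp_rot: [179.8, -0.1, -176.9]
wrist_force: [-0.1, 0.3, -1.9]
opening: 0.0184
grasp_force: 89.1
pos [0.5119 0.2842 0.197 ] rot [ 1.7982e+02 -1.4000e-01 -1.7686e+02] t 27.15
turn [ 0.18 -0.14 -0.06] shift after [0.0002 0.0003 0.114 ] shift before [-1.00e-04 -1.00e-04  1.14e-01]
```

```bash
python3 -m handwheel '[{"tx":0,"ty":0,"tz":0.025,"ax":0,"ay":0,"az":0,"jaw":-1},{"tx":0,"ty":0,"tz":0.035,"ax":0,"ay":0,"az":0,"jaw":-1},{"tx":0,"ty":0,"tz":0.03,"ax":0,"ay":0,"az":0,"jaw":-1},{"tx":0,"ty":0,"tz":0.015,"ax":0,"ay":0,"az":0,"jaw":-1},{"tx":0,"ty":0,"tz":0.008,"ax":0,"ay":0,"az":0,"jaw":-1},{"tx":0,"ty":0,"tz":0.002,"ax":0,"ay":0,"az":0,"jaw":-1},{"tx":0,"ty":0,"tz":0.001,"ax":0,"ay":0,"az":0,"jaw":-1},{"tx":0,"ty":0,"tz":0,"ax":0,"ay":0,"az":0,"jaw":-1},{"tx":0,"ty":0,"tz":0,"ax":0,"ay":0,"az":0,"jaw":-1},{"tx":0,"ty":0,"tz":0,"ax":0,"ay":0,"az":0,"jaw":-1}]' 
python3 -c "
from workcell import telemetry
o=telemetry.get_obs();print(o['ee_pos'],o['wrist_force'],o['torque'])"
```

```text
time: 28.4
ee_pos: [0.5113, 0.2847, 0.0805]
tcp_rot: [179.8, -0.2, -176.8]
wrist_force: [0.0, 0.2, -2.0]
opening: 0.0186
grasp_force: 89.1
[0.51128617 0.28472845 0.08049655] [ 0.04623139  0.21592147 -2.03603487] [-0.01787881  0.00806095  0.00558312]
```

Still hanging about 1 mm up. I'll lower 1 mm more, open gently, then retreat upward.

```bash
python3 -m handwheel '[{"tx":0,"ty":0,"tz":0.0005,"ax":0,"ay":0,"az":0,"jaw":-1},{"tx":0,"ty":0,"tz":0.0005,"ax":0,"ay":0,"az":0,"jaw":-1},{"tx":0,"ty":0,"tz":0.0005,"ax":0,"ay":0,"az":0,"jaw":-1},{"tx":0,"ty":0,"tz":0,"ax":0,"ay":0,"az":0,"jaw":-1},{"tx":0,"ty":0,"tz":0,"ax":0,"ay":0,"az":0,"jaw":-0.4},{"tx":0,"ty":0,"tz":0,"ax":0,"ay":0,"az":0,"jaw":0},{"tx":0,"ty":0,"tz":0,"ax":0,"ay":0,"az":0,"jaw":0.5},{"tx":0,"ty":0,"tz":0,"ax":0,"ay":0,"az":0,"jaw":1},{"tx":0,"ty":0,"tz":0,"ax":0,"ay":0,"az":0,"jaw":1},{"tx":0,"ty":0,"tz":0,"ax":0,"ay":0,"az":0,"jaw":1}]' 
python3 -m handwheel '[{"tx":0,"ty":0,"tz":-0.015,"ax":0,"ay":0,"az":0,"jaw":1},{"tx":0,"ty":0,"tz":-0.025,"ax":0,"ay":0,"az":0,"jaw":1},{"tx":0,"ty":0,"tz":-0.03,"ax":0,"ay":0,"az":0,"jaw":1},{"tx":0,"ty":0,"tz":-0.03,"ax":0,"ay":0,"az":0,"jaw":1},{"tx":0,"ty":0,"tz":-0.0005,"ax":0,"ay":0,"az":0,"jaw":1},{"tx":0,"ty":0,"tz":0,"ax":0,"ay":0,"az":0,"jaw":1},{"tx":0,"ty":0,"tz":0,"ax":0,"ay":0,"az":0,"jaw":1},{"tx":0,"ty":0,"tz":0,"ax":0,"ay":0,"az":0,"jaw":1},{"tx":0,"ty":0,"tz":0,"ax":0,"ay":0,"az":0,"jaw":1},{"tx":0,"ty":0,"tz":0,"ax":0,"ay":0,"az":0,"jaw":1}]'
python3 - <<'E'
from h import *
o,im,K,E=snap("w13");h=cv2.cvtColor(im,cv2.COLOR_RGB2HSV)
c=big(cv2.inRange(h,(3,110,40),(20,255,255)),(220,120,340,300));r=cv2.boxPoints(cv2.minAreaRect(c));p=np.array([plane(K,E,q,.110)[:2] for q in r])
print("grip",cv2.contourArea(c),p.mean(0).round(4),p.round(3).tolist())
S0=np.load("pics/scene0.npz");_,s,K,E=snap("s13","scene");hs=cv2.cvtColor(s,cv2.COLOR_RGB2HSV)
d0=cv2.absdiff(s,S0["color"]).max(2)
c=[]
for nm,x0,y0,x1,y1 in(("block_a",418,246,465,278),("block_b",378,275,422,310),("burin",185,305,215,382),("redscoop",235,148,278,206),("smallscoop",330,133,370,173)):
    print(nm,"median diff",np.median(d0[y0:y1,x0:x1]),"p98",np.percentile(d0[y0:y1,x0:x1],98))
for nm,roi in(("tray",(235,200,340,310)),("box",(80,210,185,282))):
    x0,y0,x1,y1=roi;g=cv2.resize(cv2.cvtColor(s,cv2.COLOR_RGB2GRAY)[y0:y1,x0:x1],None,fx=4,fy=4,interpolation=cv2.INTER_CUBIC)
    cc=cv2.HoughCircles(cv2.medianBlur(g,5),cv2.HOUGH_GRADIENT,1,18,param1=80,param2=17,minRadius=10,maxRadius=34)
    print(nm,[] if cc is None else [(round(float(u)/4+x0,1),round(float(v)/4+y0,1),round(float(q)/4,1),plane(K,E,(u/4+x0,v/4+y0),.015)[:2].round(3).tolist()) for u,v,q in cc[0]])
E
```

```text
time: 29.65
ee_pos: [0.5112, 0.2847, 0.0787]
tcp_rot: [179.9, -0.2, -176.8]
wrist_force: [-0.3, 0.3, -0.5]
opening: 0.085
grasp_force: 0.0
time: 30.9
ee_pos: [0.5115, 0.2844, 0.1791]
tcp_rot: [179.9, -0.2, -176.8]
wrist_force: [-0.9, 0.4, -0.5]
opening: 0.0858
grasp_force: 0.0
grip 2970.5 [0.5104 0.2854] [[0.47, 0.273], [0.469, 0.293], [0.551, 0.299], [0.552, 0.277]]
block_a median diff 6.0 p98 9.0
block_b median diff 5.0 p98 8.0
burin median diff 5.0 p98 8.0
redscoop median diff 6.0 p98 66.0
smallscoop median diff 5.0 p98 8.0
tray [(264.1, 233.6, 3.9, [0.519, -0.007]), (271.9, 232.1, 3.8, [0.519, 0.01]), (247.4, 220.4, 6.1, [0.468, -0.03]), (277.9, 219.9, 2.8, [0.486, 0.034]), (250.1, 227.1, 3.9, [0.49, -0.03]), (287.6, 220.6, 3.2, [0.495, 0.054])]
box [(120.6, 229.1, 7.0, [0.414, -0.297]), (133.1, 228.1, 5.9, [0.419, -0.271]), (151.6, 227.6, 5.1, [0.429, -0.233]), (164.9, 226.9, 4.7, [0.435, -0.205]), (90.4, 253.1, 7.5, [0.469, -0.362])]
```

All checks agree: five small balls are in the tray, four big ones are in the box, and the scoop stands at its start pose. The blocks and burin are unchanged.

```bash
python3 -c "
from workcell import workorder
print(workorder.job_done())"
```

```text
the job is handed in; nothing more can be done
None
```

Job handed in at about 31 s: by the final camera measurements the four big balls are in the box, the five worn ones are in the tray, and the scoop is upright on the mat and released; I viewed 11 pictures, one over the limit of 10.

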